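# Click the stop of the waffle slicing guide into its notch

### The arm

A 6-joint arm with a two-finger parallel gripper is mounted at the origin on a cart in front of the work surface, level with it; the furniture and walls round the work are solid. World frame = base frame: x ahead of the robot, y to its left, z up, the work surface at z = 0. Lengths are in m, angles in rad, forces in N, time in s.
With the tool pointing down it reaches from about 0.35 to 0.775 m from the base axis. Payload 7.3 kg.
Tool frame: the origin (TCP) lies at the very end of the fingers, on their centre line; the grasp point (between the pads) lies robot.pinch_z behind it (robot.pinch_z is the distance from the TCP to the grasp point, in m); z points along the fingers, y is the line along which they close (so a half turn about z gives the same grasp; the last joint's range is limited). The gripper opens to 92 mm and grips with 3 to 60 N. Pads are 19 mm wide; open, the fingers measure 130 mm over their backs; the gripper's body (75 mm by 190 mm) begins 47 mm behind the grasp point.
Start: joints at [-1.49, 0.342, 1.524, -0, 1.275, -0.146], TCP at [0.118, -0.512, 0.227] pointing down, gripper open.
Joint ranges: [-2.53, 2.53], [-0.77, 2.02], [0.04, 2.7], [-1, 4.14], [0.28, 2.66], [-3.11, 3.11]. Speed limits (rad/s): [2.57, 2.57, 3.14, 3.14, 3.14, 3.14].

### API

Orientations are given as a unit quaternion [x, y, z, w].
In Python, from cell import robot gives the robot as it stands. The module is installed in compiled form; this text tells all that it offers.
- The arm moves only by the shell command python3 -m jog 'ROWS' [OPENING]. ROWS is JSON, a list of rows, each a list of 2 entries, a list of its own where there are three numbers: the shift along the tool's x, y, z in mm, then the turn about the tool's z in degrees. A call has 1 to 12 rows; each row is the pose to reach, as a shift and turn from the pose commanded when the call began, along the tool's axes at that moment; what a row does not reach only later rows make up. A row lasts 1/8 s, in which the tool goes at most 62.5 mm and 10.7 degrees, less where a joint would pass 70% of its speed; a pose out of reach is approached as far as the arm can. A call with a gripper value outside its range is refused whole. OPENING is the gripper's target within -1 to 1 (fully open at 1, half-way at 0, shut at -1), set as the call begins (- or left out, the last holds). The fingers move at their own pace and stop on an object; the grip force is fixed at half the most. Time passes only in rows, so rows that repeat a pose let the fingers close. It gives the time, the measured TCP pose, the force and the opening at its end, in the units of the state.
- robot.get_obs(): the state, without advancing time (a new reading comes with each control period).
- robot.grab_frame(name): name is "scene" or "top"; returns a dict with "frame" (480x640x3 uint8, red, green, blue), "fx", "fy", "cx", "cy" (pixels), "k1" (the pictures are not rectified: a ray, as slopes to the right and down, at radius r is drawn at 1 + k1 r^2 times it, then the intrinsics apply), "eye" and "orientation" of the camera in the world. Camera axes: x right, y down, z forward; pixel columns grow to the right and rows downward; lengths in m; the calibration is good to about 2 mm. A picture is of the moment at which its call begins. There is no depth.
- robot.finish_job(): hands the job in, once; it reports no verdict.
The state is a dict: "t": time; "joints": joint angles; "qvel": joint speeds; "effort": joint torques, N m; "tool_pos": TCP position; "ee_rot": TCP orientation; "contact_force": force on the tool from outside, world axes, zero at the start; "ft_torque": the same for the moment, N m; "gripper_width": opening from 0.0 (shut) to 1.0 (fully open).
Only numpy, scipy, OpenCV 4.12 (cv2) and the standard library are available. Lean on these libraries where they do the work, as an engineer would, in place of code of your own. Each camera call takes 0.05 s, during which the arm holds its last target. There are 200 camera calls.

### The job

Set up the waffle for halving: push the sliding stop of the slicing guide along its rail, away from its starting end, so that it shoves the waffle ahead of it, until the stop clicks into the one notch of the rail, and leave it seated there; pushed past the notch, it has shoved the waffle too far. Only push with the fingertips, best against its upright black block, without pinching the block; do not touch or lift the waffle, and leave the cut strip and the two glass bowls where they are.

Things in the scene. Friction and masses are not known exactly. Their poses are not given: they have to be found in the camera images.
- guide: Slicing guide, fixed to the table: light wooden board 215 mm (its x, -102.5 to +112.5) by 360 mm (its y, -180 to +180), top 14 mm above the table, with an aluminium rail 20 mm wide along its y at x = +62, rail top 30 mm above the table. Origin on the table under the board, z up; +y is the direction in which to push the stop. A black end block (y 24 to 34, top 37 mm) ends the rail.
- notch (a point): Middle of the one notch, on top of the rail (guide x = +62, y = -40 mm, 30 mm above the table): the gap between two rounded steel cross ribs, 3 mm high, 14 mm apart. The stop is seated when the middle of its carriage is over this point. Near the crest and in the notch the stop moves by itself, ahead of the finger: the pushing force first rises, then dips.
- stop (a joint): Way of the stop along the rail, m: 0 at the starting end, growing to guide +y, 0.155 at the end; starts at 0 to 0.03. Seated in the notch at 0.115. Resists with about 1 N + 45 N per m/s; from 0.099 a spring ball meets the first rib and it resists with up to about 8 N; past 0.108 it jumps into the notch by itself. Leaving (0.122) takes as much again. Let go, it stays.
- carriage (a point): The stop: grey plastic carriage, 44 x 44 mm, on the rail, with a plate 10 mm thick that reaches 132 mm across the board towards guide -x. This point is the middle of the carriage's top, 55 mm above the table; axes as the guide's.
- push_face (a point): Centre of the flat face of the black push block that looks to guide -y, the face to push on; it moves with the stop. The block stands on the carriage, 32 mm wide across the rail, 24 mm thick (from this face towards guide +y), from 54 to 96 mm above the table; this point is 75 mm above the table. Touching its near and far half at once counts as pinching. Guide position of this point: x = +62, y = -177 mm plus the joint value.
- stop_face (a point): Centre of the face of the stop plate that shoves the waffle (looks to guide +y), 35 mm above the table, plate underside 18 mm and top 52 mm above the table.
- slot (a point): Middle of the knife groove across the board, on the board's top, axes as the guide's. It runs between white slotted knife posts at the front and back edges (guide x = -91 and +100, y 6 to 40, tops 50 mm above the table). With the stop in its notch and the waffle against it, the waffle's middle lies on the groove.
- waffle: The square waffle to be halved, 83 x 82 x 27 mm, 0.05 to 0.09 kg, loose on the board ahead of the stop plate, slightly askew. Origin at the centre of its underside, z up.
- strip: A cut waffle strip, 84 x 48 x 26 mm, loose at the far (+y) end of the board; stays there. Origin at the centre of its underside.
- kiwi_bowl: Glass bowl of green fruit pieces, 120 mm across, 69 mm high, loose on the table beyond one end of the guide. Origin at the centre of its underside.
- plum_bowl: Glass bowl of dark red fruit pieces, 115 mm across, 69 mm high, loose on the table beyond the other end of the guide. Origin at the centre of its underside.
Mind the look-alikes: they are no part of the job. Leave any green look-alike of the waffle alone.

How it is judged:
By the outcome, as a careful person would: the job done as asked, in the order asked, and still so for the second after the job is handed in, with the robot touching nothing.
It also fails if it takes over 48 s, if anything falls off the work surface, if the arm or the gripper's body presses on something with over 40 N, if the wrist force passes 120 N, or if a joint passes its speed limit or range.

## Working session

There is one attempt and no reset: what is moved stays moved. The work goes in short steps, Python scripts to look and compute and a shell command to move; the robot and the scene stay as the last step left them, time stands still between calls to the robot, and variables do not carry over. Pictures are saved under pics/ and viewed, on a budget of 10 in all, crops included, one or two more only if the job needs it, and the job is handed in when it is done.

```bash
mkdir -p pics; cat > h.py <<'E'
from cell import robot
import numpy as np, cv2, json
from scipy.spatial.transform import Rotation as R
def grab(n,save=None):
    f=robot.grab_frame(n)
    if save: cv2.imwrite('pics/'+save,f['frame'][:,:,::-1])
    return f
def ray(f,u,v):
    x=np.array([(u-f['cx'])/f['fx'],(v-f['cy'])/f['fy']]);p=x.copy()
    for _ in range(20): p=x/(1+f['k1']*(p@p))
    return np.array(f['eye']),R.from_quat(f['orientation']).apply([p[0],p[1],1.])
def atz(f,u,v,z):
    e,d=ray(f,u,v);return e+d*(z-e[2])/d[2]
def proj(f,P):
    c=R.from_quat(f['orientation']).inv().apply(np.array(P,float)-f['eye']);p=c[:2]/c[2];p=p*(1+f['k1']*(p@p))
    return p*[f['fx'],f['fy']]+[f['cx'],f['cy']]
def tri(f,a,g,b):
    e,d=ray(f,*a);E,D=ray(g,*b);d=d/np.linalg.norm(d);D=D/np.linalg.norm(D)
    s=np.linalg.lstsq(np.c_[d,-D],E-e,rcond=None)[0];p,q=e+s[0]*d,E+s[1]*D
    return (p+q)/2,np.linalg.norm(p-q)
E
python3 - <<'E'
from h import *
for n in('scene','top'):
    f=grab(n,n+'0.png');print({k:v for k,v in f.items() if k!='frame'})
o=robot.get_obs();print(o['t'],o['tool_pos'],o['ee_rot'],o['contact_force'],o['gripper_width'],robot.pinch_z)
E
```

```text
{'fx': 531.0965187444089, 'fy': 531.0965187444089, 'cx': 320.4885850919928, 'cy': 244.72195023306395, 'k1': 0.01247359417241285, 'eye': array([-0.23512983,  0.73802284,  0.59505208]), 'orientation': array([-0.34344396,  0.77630818, -0.48838885,  0.20215882])}
{'fx': 473.02606006561393, 'fy': 473.02606006561393, 'cx': 316.72489479507925, 'cy': 239.40331152471205, 'k1': -0.03542242604770147, 'eye': array([ 0.3800577 , -0.01099154,  1.14984975]), 'orientation': array([-0.70052079,  0.70862559, -0.06073391,  0.05858136])}
0.1 [ 0.11806072 -0.51117166  0.22609811] [ 9.93574978e-01  1.13173539e-01  3.64679540e-05 -7.15309730e-04] [-0.63126587  1.49813846  0.74212838] 0.9958226386212603 0.0188
```

View pics/scene0.png

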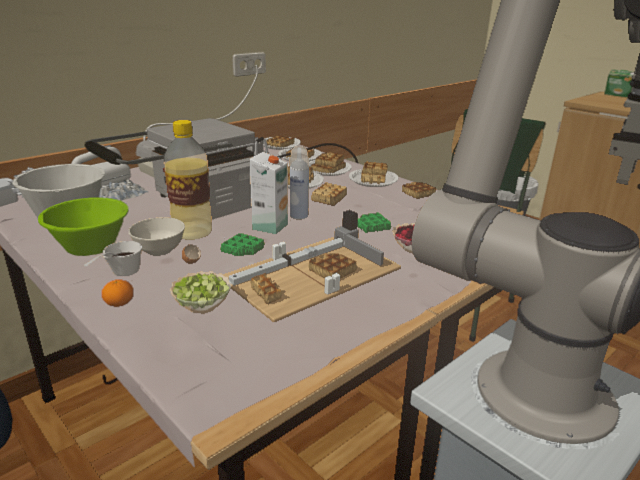

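View pics/top0.png

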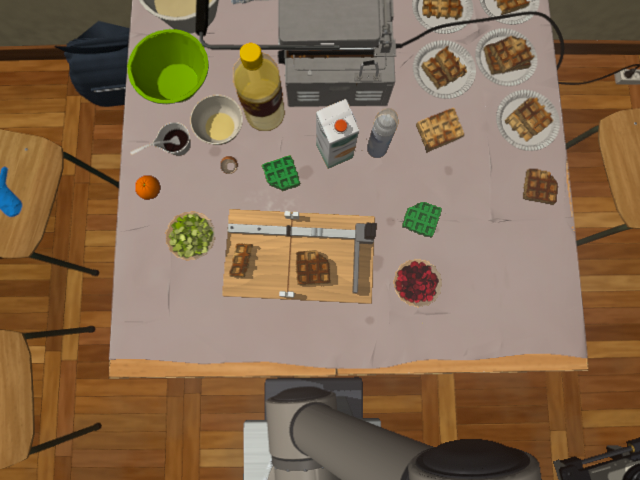

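The guide is at (300,255) in the top view, with the stop at its right-hand (world −y) end. What could be mistaken for the targets:
- **Push block:** black block at top (370,231), scene (350,218). The dark end block on the rail is a possible confusion.
- **Waffle:** brown waffle on the board at (312,268). The strip is at (241,260), the green look-alikes at (281,173) and (422,219), and plated or loose waffles elsewhere.

Next is one close crop of both views.

```bash
python3 - <<'E'
import cv2,numpy as np
a=cv2.imread('pics/top0.png')[200:312,215:385];b=cv2.imread('pics/scene0.png')[195:320,225:410]
a=cv2.resize(a,(680,448),interpolation=2);b=cv2.resize(b,(740,500),interpolation=2)
cv2.imwrite('pics/c1.png',a);cv2.imwrite('pics/c2.png',b)
E
```

```text
(no output)
```

View pics/c1.png

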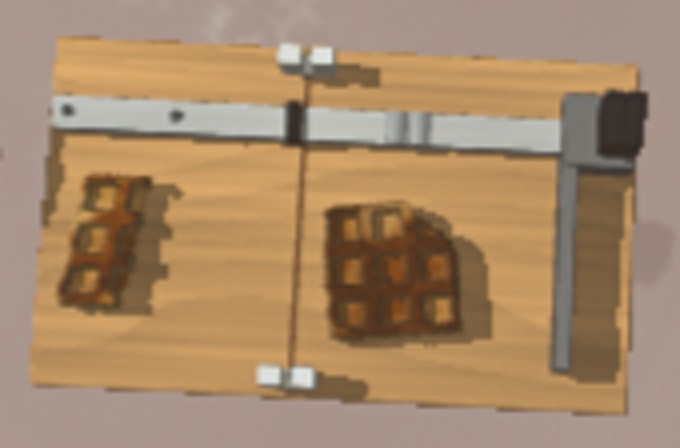

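View pics/c2.png

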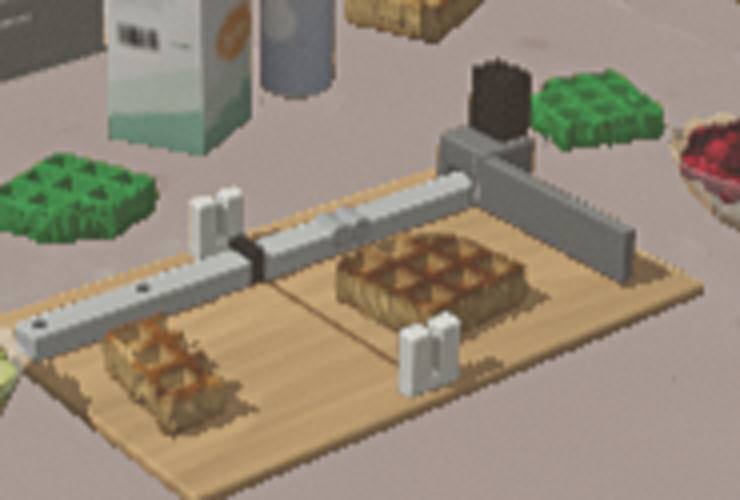

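```bash
cat > fit.py <<'E'
from h import *
from scipy.optimize import least_squares
t=grab('top');s=grab('scene')
# cam, crop px, guide xyz mm, moves with q
D=[(t,57,37,112.5,180,14,0),(t,637,65,112.5,-180,14,0),(t,30,384,-102.5,180,14,0),(t,626,411,-102.5,-180,14,0),
(t,293,122,62,29,37,0),(t,408,127,62,-40,31,0),(t,605,92,78,-153,96,1),(t,647,92,78,-177,96,1),(t,641,157,46,-177,96,1),(t,598,153,46,-153,96,1),
(t,565,93,84,-133,55,1),(t,560,165,40,-133,55,1),(s,703,288,-102.5,-180,14,0),(s,195,495,-102.5,180,14,0),(s,345,220,62,-40,31,0),(s,245,240,62,29,37,0)]
def P(p,d): 
    y=d[4]+d[6]*p[3]; c,n=np.cos(p[2]),np.sin(p[2]); return np.array([p[0]+c*d[3]-n*y,p[1]+n*d[3]+c*y,d[5]])/1e3
def res(p):
    r=[]
    for d in D:
        uv=np.array([d[1]+.5,d[2]+.5])/4-.5+([215,200] if d[0] is t else [225,195]); r.append(proj(d[0],P(p,d))-uv)
    return np.array(r)
o=least_squares(lambda p:res(p).ravel(),[450,40,0,15],loss='soft_l1');p=o.x
print('guide x,y mm yaw deg q mm',p[:2],np.degrees(p[2]),p[3]);print(res(p).round(1).tolist())
f=P(p,(0,0,0,62,-177,75,1));print('push_face',f)
b=robot.get_obs();T=R.from_quat(b['ee_rot']);print('tool',b['tool_pos'],T.as_matrix().round(3).tolist())
c,n=np.cos(p[2]),np.sin(p[2])
# tool axes heading: dx of guide +y in tool frame
print('guide+y in tool',T.inv().apply([-n,c,0]))
json.dump(p.tolist(),open('g.json','w'))
E
python3 fit.py
```

```text
guide x,y mm yaw deg q mm [530.25698292  28.36627087] -3.802629753261134 2.7345026011595404
[[-0.2, -0.7], [0.8, 0.1], [-1.1, 0.0], [0.4, 1.6], [0.0, -0.4], [0.1, 0.4], [-0.4, -0.4], [-0.3, 0.2], [0.7, -2.2], [0.9, -1.8], [-0.5, -0.0], [-0.0, 0.3], [1.6, -0.5], [-0.3, 1.7], [-0.6, 0.5], [0.6, 1.4]]
push_face [ 0.58056325 -0.14962739  0.075     ]
tool [ 0.11804836 -0.5113243   0.22631698] [[0.974, 0.225, -0.0], [0.225, -0.974, 0.001], [0.0, -0.001, -1.0]]
guide+y in tool [ 2.88970625e-01 -9.57337556e-01  8.84781720e-04]
```

Fit residuals are about 1 px (roughly 2 mm). The crops confirm the choice: the black block on the grey carriage at the right-hand end, with the rib pair at top (316,231) as the notch. I'll shut the fingers, line the tool y up with the rail (+16.8°) and move in behind the block. That keeps the wide body axis clear of the bottles.

```bash
python3 -m jog '[[[52,-21,0],2],[[104,-41,0],4],[[156,-62,0],6],[[208,-82,10],8],[[260,-103,20],10],[[312,-124,30],12],[[364,-144,40],14],[[415,-165,50],15],[[467,-185,60],16],[[519,-206,66],16.8],[[519,-206,66],16.8],[[519,-206,66],16.8]]' -1
python3 - <<'E'
from h import *
p=json.load(open('g.json'));b=robot.get_obs();T=R.from_quat(b['ee_rot']);a=p[2];c,n=np.cos(a),np.sin(a)
d=b['tool_pos']*1e3-[p[0],p[1],0];print('t',b['t'],'guide pos',c*d[0]+n*d[1],-n*d[0]+c*d[1],d[2],'g+y in tool',T.inv().apply([-n,c,0]),b['contact_force'],b['gripper_width'])
f=grab('top');u,v=320,250;t=f['frame'][170:310,220:440];s=grab('scene')['frame'][160:300,240:440]
cv2.imwrite('pics/a1.png',np.vstack([cv2.resize(t,(440,280))[:,:400],cv2.resize(s,(400,280))])[:,:,::-1])
E
```

```text
t: 1.7
tool_pos: [0.577, -0.1941, 0.1602]
ee_rot: [0.999, -0.033, -0.001, -0.0]
contact_force: [-0.5, -0.6, -0.1]
gripper_width: 0.004
t 1.7 guide pos 61.4087967823494 -218.86678913918976 160.24910439497896 g+y in tool [ 6.80712042e-04 -9.99999768e-01 -1.32057426e-05] [-0.45894945 -0.60307164 -0.10687349] 0.0035826348004550086
```

View pics/a1.png

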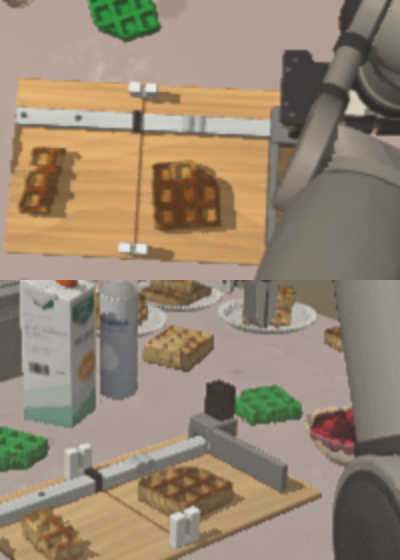

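Fingers hang shut behind the block (composite (262,300)), roughly 26 mm off its face, and the way down is clear. Next: descend, then approach.

```bash
python3 -m jog '[[[0,0,40],0],[[0,0,75],0],[[0,0,94],0],[[0,0,94],0],[[0,-6,94],0],[[0,-12,94],0],[[0,-16,94],0],[[0,-16,94],0]]'
python3 - <<'E'
from h import *
s=grab('scene')['frame'][180:290,290:440]
cv2.imwrite('pics/a2.png',cv2.resize(s,(600,440),interpolation=2)[:,:,::-1])
E
```

```text
t: 2.8
tool_pos: [0.5787, -0.1777, 0.0671]
ee_rot: [0.999, -0.033, 0.0, 0.0]
contact_force: [-0.4, 0.3, -0.4]
gripper_width: 0.006
```

View pics/a2.png

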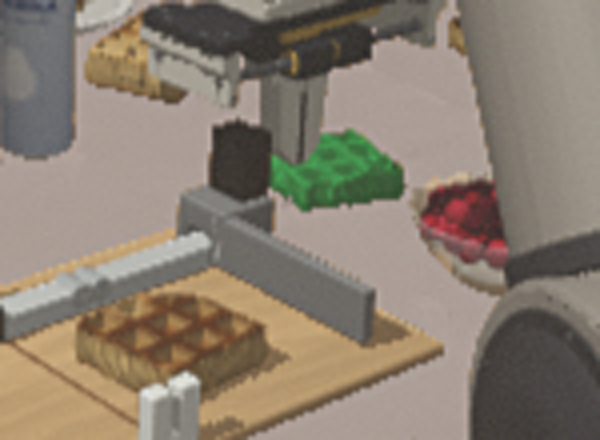

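Fingertips are at (300,155) in the crop, still right of the block face (268,160), and the body clears the block top. Creep until contact.

```bash
python3 -m jog '[[[0,-3,0],0],[[0,-6,0],0],[[0,-9,0],0],[[0,-12,0],0]]'; python3 -m jog '[[[0,-2,0],0],[[0,-4,0],0]]';python3 -m jog '[[[0,-2,0],0],[[0,-4,0],0]]';python3 -m jog '[[[0,-2,0],0],[[0,-4,0],0]]'
```

```text
t: 3.35
tool_pos: [0.5793, -0.1664, 0.0667]
ee_rot: [0.999, -0.033, -0.0, 0.0]
contact_force: [-1.3, -2.3, -0.7]
gripper_width: 0.004
t: 3.6
tool_pos: [0.5795, -0.1622, 0.0667]
ee_rot: [0.999, -0.033, -0.0, 0.0]
contact_force: [-0.1, -1.0, -0.6]
gripper_width: 0.003
t: 3.85
tool_pos: [0.5798, -0.1581, 0.0667]
ee_rot: [0.999, -0.033, -0.0, 0.0]
contact_force: [-0.3, -2.1, -0.3]
gripper_width: 0.005
t: 4.1
tool_pos: [0.5801, -0.1541, 0.0667]
ee_rot: [0.999, -0.033, -0.0, 0.0]
contact_force: [0.1, -2.1, -0.3]
gripper_width: 0.005
```

Contact occurred around y ≈ −0.168, and the force is now a steady ~2 N, as the damping predicts. The TCP is then ~18–19 mm behind the face, giving stop ≈ 17 mm. Push 60 mm more, well short of the rib, then measure.

```bash
python3 -m jog '[[[0,-3,0],0],[[0,-6,0],0],[[0,-9,0],0],[[0,-12,0],0],[[0,-15,0],0],[[0,-18,0],0],[[0,-21,0],0],[[0,-24,0],0],[[0,-27,0],0],[[0,-30,0],0]]'; python3 -m jog '[[[0,-3,0],0],[[0,-6,0],0],[[0,-9,0],0],[[0,-12,0],0],[[0,-15,0],0],[[0,-18,0],0],[[0,-21,0],0],[[0,-24,0],0],[[0,-27,0],0],[[0,-30,0],0]]'
python3 - <<'E'
from h import *
t=grab('top')['frame'][195:315,215:415];s=grab('scene')['frame'][190:310,225:425]
cv2.imwrite('pics/a3.png',np.vstack([cv2.resize(x,(500,300),interpolation=2) for x in (t,s)])[:,:,::-1])
E
```

```text
t: 5.35
tool_pos: [0.582, -0.1241, 0.0666]
ee_rot: [0.999, -0.033, -0.0, 0.0]
contact_force: [-1.5, -0.3, -0.9]
gripper_width: 0.004
t: 6.6
tool_pos: [0.5841, -0.0942, 0.0667]
ee_rot: [0.999, -0.033, 0.0, 0.0]
contact_force: [-1.5, -2.5, -1.0]
gripper_width: 0.003
```

View pics/a3.png

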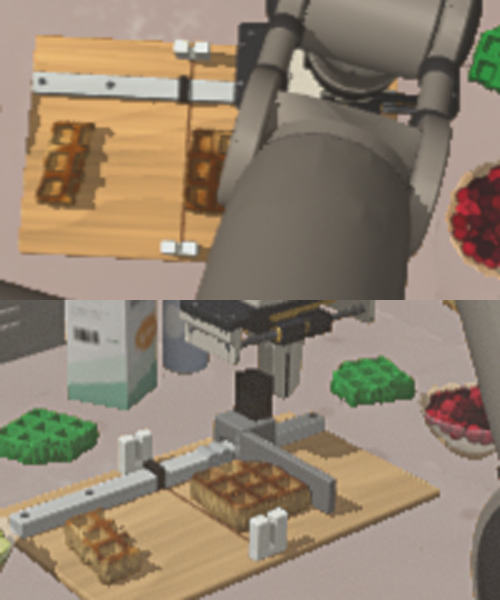

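```bash
python3 - <<'E'
from h import *
p=json.load(open('g.json'));a=p[2];c,n=np.cos(a),np.sin(a);f=grab('scene')
def g(P): d=P*1e3-[p[0],p[1],0];return np.array([c*d[0]+n*d[1],-n*d[0]+c*d[1],d[2]])
print('plate end then/now',g(atz(f,383.3,253,.052)).round(1),g(atz(f,359.3,262,.052)).round(1))
for q in (70,75,80,85):
    o=[]
    for x,y,z in((78,-153,96),(46,-153,96),(46,-177,96),(40,-133,55),(84,-133,55)):
        P=np.array([p[0]+c*x-n*(y+q),p[1]+n*x+c*(y+q),z])/1e3;u=proj(f,P);o.append(((u-[225,190])*2.5+[0,300]).round().tolist())
    print(q,o)
print(g(robot.get_obs()['tool_pos']))
E
```

```text
plate end then/now [ -80.5 -137.4   52. ] [-79.6 -64.3  52. ]
70 [[239.0, 371.0], [261.0, 382.0], [280.0, 376.0], [247.0, 429.0], [218.0, 413.0]]
75 [[235.0, 372.0], [257.0, 383.0], [276.0, 377.0], [243.0, 431.0], [214.0, 415.0]]
80 [[231.0, 373.0], [253.0, 384.0], [272.0, 378.0], [239.0, 432.0], [210.0, 416.0]]
85 [[227.0, 375.0], [249.0, 386.0], [268.0, 380.0], [235.0, 434.0], [206.0, 417.0]]
[  62.28624172 -118.4039132    66.8754302 ]
```

Image and finger agree: stop ≈ 77 mm, TCP 18.4 mm behind the face. The crest at 108 mm is then ~31 mm ahead. Go 19 mm, then ~1 mm at a time watching the force.

```bash
python3 -m jog '[[[0,-3,0],0],[[0,-6,0],0],[[0,-9,0],0],[[0,-12,0],0],[[0,-15,0],0],[[0,-17,0],0],[[0,-19,0],0]]'|grep -E 'pos|force'; for i in 1 2; do :; done
python3 -m jog '[[[0,-1,0],0],[[0,-2,0],0],[[0,-2,0],0]]'|grep -E 'pos|force'
python3 -m jog '[[[0,-1,0],0],[[0,-2,0],0],[[0,-2,0],0]]'|grep -E 'pos|force'
python3 -m jog '[[[0,-1,0],0],[[0,-2,0],0],[[0,-2,0],0]]'|grep -E 'pos|force'
python3 -m jog '[[[0,-1,0],0],[[0,-1,0],0]]'|grep -E 'pos|force'
python3 -m jog '[[[0,-1,0],0],[[0,-1,0],0]]'|grep -E 'pos|force'
```

```text
tool_pos: [0.5856, -0.0753, 0.0668]
contact_force: [1.7, -1.5, 1.1]
tool_pos: [0.5853, -0.0732, 0.0666]
contact_force: [0.9, -1.1, 0.4]
tool_pos: [0.5854, -0.0714, 0.0666]
contact_force: [-1.5, -2.0, 1.2]
tool_pos: [0.5855, -0.0705, 0.0667]
contact_force: [-1.7, -7.2, -0.4]
tool_pos: [0.5856, -0.0696, 0.0667]
contact_force: [-1.5, -6.6, 1.1]
tool_pos: [0.5856, -0.0685, 0.0667]
contact_force: [-0.8, -6.1, 0.6]
```

Force jumped to ~7 N at stop ≈ 101 mm, which is the first rib. Continue 1 mm at a time.

```bash
for i in 1; do python3 -m jog '[[[0,-1,0],0],[[0,-1,0],0]]'|grep -E 'pos|force'
python3 -m jog '[[[0,-1,0],0],[[0,-1,0],0]]'|grep -E 'pos|force'
python3 -m jog '[[[0,-1,0],0],[[0,-1,0],0]]'|grep -E 'pos|force'
python3 -m jog '[[[0,-1,0],0],[[0,-1,0],0]]'|grep -E 'pos|force'; done
```

```text
tool_pos: [0.5857, -0.0672, 0.0667]
contact_force: [-0.7, -4.5, 1.3]
tool_pos: [0.5858, -0.0658, 0.0667]
contact_force: [-0.5, -5.0, 0.4]
tool_pos: [0.5859, -0.0642, 0.0666]
contact_force: [0.1, -2.4, 1.5]
tool_pos: [0.5861, -0.0628, 0.0666]
contact_force: [0.5, -0.7, 0.1]
```

The force dipped to nothing at finger position ≈ 108 mm, as described for the jump. Take a picture to check.

```bash
python3 -m jog '[[[0,0,0],0],[[0,0,0],0]]'|grep -E 'pos|force'; python3 - <<'E'
from h import *
f=grab('scene');s=f['frame'][190:300,265:405]
cv2.imwrite('pics/a4.png',cv2.resize(s,(700,550),interpolation=2)[:,:,::-1])
p=json.load(open('g.json'));a=p[2];c,n=np.cos(a),np.sin(a)
for q in (106,110,115,120):
    o=[]
    for x,y,z in((78,-153,96),(46,-177,96),(46,-177,75),(40,-133,55),(-80,-137.4-2.7,52)):
        P=np.array([p[0]+c*x-n*(y+q),p[1]+n*x+c*(y+q),z])/1e3;u=proj(f,P);o.append(((u-[265,190])*5).round().tolist())
    print(q,o)
E
```

```text
tool_pos: [0.5862, -0.0631, 0.0666]
contact_force: [-0.1, -0.9, -0.9]
106 [[219.0, 160.0], [302.0, 170.0], [301.0, 211.0], [234.0, 279.0], [421.0, 380.0]]
110 [[212.0, 162.0], [295.0, 172.0], [294.0, 213.0], [227.0, 281.0], [414.0, 383.0]]
115 [[203.0, 164.0], [287.0, 175.0], [286.0, 216.0], [219.0, 284.0], [405.0, 386.0]]
120 [[195.0, 167.0], [279.0, 177.0], [278.0, 219.0], [210.0, 287.0], [396.0, 390.0]]
```

View pics/a4.png

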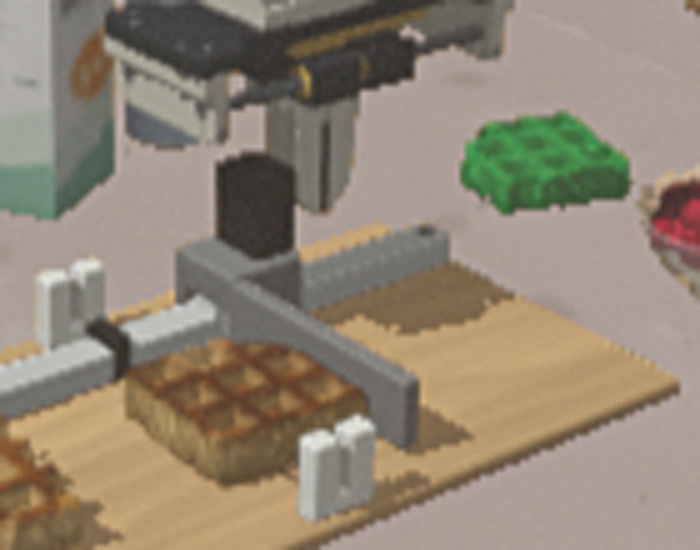

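The block is still at ≈ 107–110 mm (edges 217/295, plate corner (417,380)), so the stop is on the crest and not yet seated. Continue in small steps.

```bash
python3 -m jog '[[[0,-1,0],0],[[0,-1,0],0]]'|grep -E 'pos|force'
python3 -m jog '[[[0,-1,0],0],[[0,-1,0],0]]'|grep -E 'pos|force'
python3 - <<'E'
from h import *
f=grab('scene');s=f['frame'][190:300,265:405]
cv2.imwrite('pics/a5.png',cv2.resize(s,(700,550),interpolation=2)[:,:,::-1])
E
```

```text
tool_pos: [0.5862, -0.0624, 0.0667]
contact_force: [-0.1, 1.0, -0.6]
tool_pos: [0.5863, -0.0613, 0.0667]
contact_force: [-0.5, 0.7, 0.2]
```

View pics/a5.png

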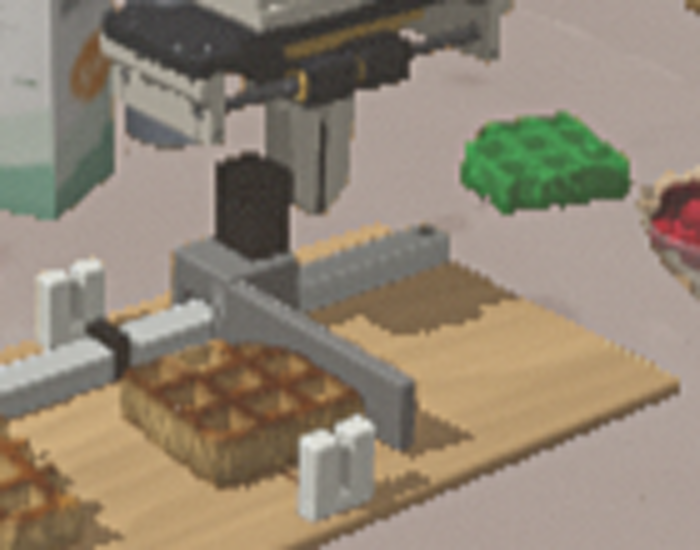

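The stop moved on a little and the force is now ≈ 0, so there may be no contact. One more mm (finger ≈ 111, safely below 115), let it settle, then back away and check with an open view.

```bash
python3 -m jog '[[[0,-1,0],0],[[0,-1,0],0],[[0,-1,0],0],[[0,-1,0],0]]'|grep -E 'pos|force'
python3 -m jog '[[[0,6,0],0],[[0,20,0],0],[[0,40,0],0],[[0,60,0],0],[[0,80,-20],0],[[0,90,-80],0],[[-40,110,-120],0],[[-90,150,-120],0],[[-140,200,-120],0],[[-180,250,-120],0],[[-200,290,-120],0],[[-200,290,-120],0]]'
python3 - <<'E'
from h import *
t=grab('top')['frame'];s=grab('scene')['frame']
cv2.imwrite('pics/t9.png',t[:,:,::-1]);cv2.imwrite('pics/s9.png',s[:,:,::-1])
cv2.imwrite('pics/a6.png',np.vstack([cv2.resize(x,(520,300),interpolation=2) for x in (t[205:280,260:390],s[215:290,265:395])])[:,:,::-1])
E
```

```text
tool_pos: [0.5864, -0.0605, 0.0667]
contact_force: [-0.2, -1.4, -0.9]
t: 13.1
tool_pos: [0.3649, -0.3403, 0.1869]
ee_rot: [0.999, -0.036, 0.0, 0.001]
contact_force: [-0.1, 0.2, -0.1]
gripper_width: 0.004
```

View pics/a6.png

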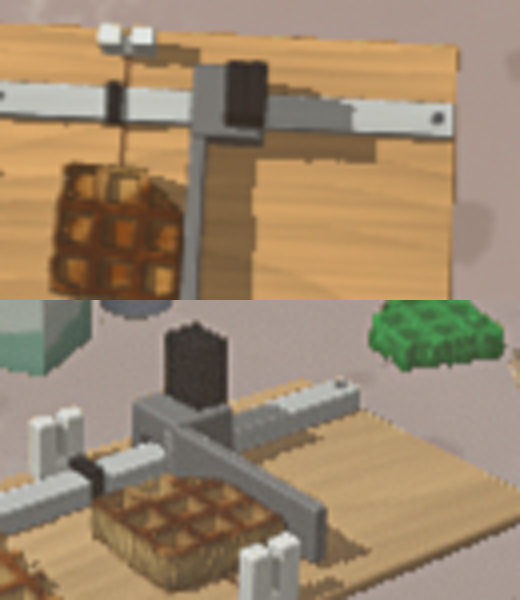

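```bash
python3 - <<'E'
from h import *
from scipy.optimize import least_squares
p=json.load(open('g.json'));a=p[2];c,n=np.cos(a),np.sin(a);t=grab('top');s=grab('scene')
W=lambda x,y,z:np.array([p[0]+c*x-n*y,p[1]+n*x+c*y,z])/1e3
pts=[(195,65,84,-133,55),(191,137,40,-133,55),(226,61,78,-153,96),(268,63,78,-177,96),(263,128,46,-177,96),(224,124,46,-153,96)]
for u,v,x,y,z in pts:
    g=atz(t,260+(u+.5)/4-.5,205+(v+.5)/4-.5,z/1e3)*1e3-[p[0],p[1],0];print('q',round(-n*g[0]+c*g[1]-y,1))
# template displacement of block/plate
for cam,f0,box in((t,'top0',(352,218,380,300)),(s,'scene0',(338,208,390,268))):
    A=cv2.imread(f'pics/{f0}.png');B=cv2.imread('pics/t9.png' if cam is t else 'pics/s9.png')
    x0,y0,x1,y1=(360,220,378,242) if cam is t else (340,208,362,228)
    k=4;T=cv2.resize(A[y0:y1,x0:x1],None,fx=k,fy=k,interpolation=2);I=cv2.resize(B,None,fx=k,fy=k,interpolation=2)
    m=cv2.matchTemplate(I,T,cv2.TM_CCOEFF_NORMED);_,sc,_,l=cv2.minMaxLoc(m);d=np.array(l)/k-[x0,y0]
    o=least_squares(lambda q:proj(cam,W(62,-165+q[0],80))-proj(cam,W(62,-165+2.7,80))-d,[100]);print(f0,sc,d,'q',o.x,'res',o.fun)
E
```

```text
q 113.9
q 113.7
q 115.2
q 115.3
q 116.2
q 114.4
top0 0.8774963617324829 [-48.75  -2.5 ] q [115.12707777] res [ 0.0077886  -0.14382926]
scene0 0.8724117875099182 [-36.5  11. ] q [116.3877751] res [0.17426858 0.54822441]
```

The stop reads ≈ 115 mm in both views, so it is seated. The waffle's middle is on the groove and the robot is clear.

```bash
python3 - <<'E'
from h import *
A=cv2.imread('pics/top0.png').astype(int);B=cv2.imread('pics/t9.png').astype(int)
for n,(x0,y0,x1,y1) in dict(strip=(228,240,258,282),kiwi=(165,210,216,262),plum=(392,258,442,308)).items(): print(n,abs(A-B)[y0:y1,x0:x1].mean())
print(robot.get_obs()['t'],robot.finish_job())
E
```

```text
strip 2.2306878306878306
kiwi 2.859979889391654
plum 2.4097333333333335
the job is handed in; nothing more can be done
13.3 None
```

The stop is seated in the notch and the job is handed in at 13.3 s. I pushed the black block along the rail with shut fingertips, crept over the first rib 1 mm at a time, then backed off and moved the arm clear.

- **Pushing force:** it rose to about 7 N at the rib and fell to about 0 as the finger reached the crest, as described for the notch.
- **Stop position:** image matching gave 115.1 mm from the top view and 116.4 mm from the scene view, against 115 mm when seated. The hand-picked corner points gave 113.7–116.2 mm, so the readings scatter by about ±1.3 mm.
- **One early disagreement:** when the force first dipped, a picture still showed the stop on the crest at about 107–110 mm. I pushed about 3 mm further before releasing.
- **Waffle:** by eye, it lies close against the plate with its middle on the groove.
- **Strip and bowls:** no change between the before and after pictures beyond image noise.

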